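Stand a toppled capacitor under the bench magnifier

ROBOT

A 6-joint arm with a two-finger parallel gripper is mounted at the origin on the work surface. World frame = base frame: x ahead of the robot, y to its left, z up, the work surface at z = 0. Lengths are in m, angles in rad, forces in N, time in s.
With the tool pointing down it reaches from about 0.375 to 0.925 m from the base axis. Payload 5.7 kg.
Tool frame: the origin (TCP) lies midway between the tips of the shut fingers; the grasp point (between the pads) lies 19 mm behind it; z points along the fingers, y is the line along which they close (so a half turn about z gives the same grasp; the last joint's range is limited). The gripper opens to 85 mm and grips with 20 to 120 N. Pads are 22 mm wide; open, the fingers measure 114 mm over their backs; the gripper's body (76 mm by 85 mm) begins 54 mm behind the grasp point. The pads swing forward as they close: fully open they stand 13 mm farther back than shut.
Start: joints at [-1.338, 0.359, 1.51, -0, 1.272, -0.115], TCP at [0.204, -0.564, 0.231] pointing down, gripper open.
Joint ranges: [-2.97, 2.97], [-1.01, 2.36], [0.21, 2.38], [-0.96, 4.11], [0.2, 2.71], [-2.98, 2.98]. Speed limits (rad/s): [2.39, 2.39, 3.14, 3.14, 3.14, 3.14].

INTERFACE

Orientations are given as a 3x3 rotation matrix whose columns are the frame's x, y, z axes.
In Python, from cell import r gives the robot as it stands.
- The arm moves only by the shell command python3 -m crank 'ROWS' [FORCE]. ROWS is JSON, a list of rows, each an object of numbers: "tx", "ty", "tz": the shift along the tool's x, y, z normalised to -1 to 1, where 1 is 40 cm; "wx", "wy", "wz": the turn, a rotation vector about the tool's x, y, z normalised to -1 to 1, where 1 is 0.08 rad; "jaw": the closure, from -1 (fully open) to 1 (shut). In form: [{"tx": .., "ty": .., "tz": .., "wx": .., "wy": .., "wz": .., "jaw": ..}, ...]. A call has 1 to 5 rows; each row shifts and turns the commanded pose from where the row before left it, along the tool's axes as they then stand; what a row does not reach is not made up. A row lasts 1/12 s, in which the tool goes at most 41.7 mm and 7.16 degrees, less where a joint would pass 70% of its speed; a pose out of reach is approached as far as the arm can. A call with a number of a shift or a turn outside -1 to 1 is refused whole. A call with a gripper value outside its range is refused whole. The fingers move at their own pace and stop on an object; FORCE is the grip in N (left out, the last holds). Time passes only in rows, so rows that do not move let the fingers close. It gives the time, the measured TCP pose, the force, the opening and the grip force at its end, in the units of the state.
- r.get_state(): the state, without advancing time (a new reading comes with each control period).
- r.capture(name): name is "scene" or "top" or "wrist"; returns a dict with "color" (480x640x3 uint8, blue, green, red), "camera_matrix" (3x3 intrinsics, pixels), "cam_to_world" (4x4, takes a point from camera to world coordinates). Camera axes: x right, y down, z forward; pixel columns grow to the right and rows downward; lengths in m; the calibration is good to about 2 mm. A picture is of the moment at which its call begins. There is no depth.
- r.hand_in(): hands the job in; it is judged then, once.
The state is a dict: "clock": time; "q": joint angles; "qd": joint speeds; "joint_torque": joint torques, N m; "tcp_pos": TCP position; "orientation": TCP orientation; "force": force on the tool from outside, world axes, zero at the start; "torque": the same for the moment, N m; "width": opening from 0.0 (shut) to 1.0 (fully open); "grip_force": force on a finger pad.
Only numpy, scipy, OpenCV 4.12 (cv2) and the standard library are available. Lean on these libraries where they do the work, as an engineer would, in place of code of your own. Each camera call takes 0.05 s, during which the arm holds its last target. There are 200 camera calls.

TASK

The big can capacitor has toppled over on the repair bench: stand it upright, terminals up, wholly on the round cork pad, setting it down before you let go of it. Then swing the bench magnifier over and tip its head level, so that the lens is centred over the capacitor's terminals. Leave the jar, the loudspeaker and the screwdriver where they are.

Things in the scene. Friction and masses are not known exactly. Their poses are not given: they have to be found in the camera images.
- capacitor: Loose can capacitor: black cylinder, 50 mm diameter, 105 mm long, 0.2 to 0.35 kg; bright band round its top edge and two steel screw terminals (9 mm diameter, 8 mm high, 22 mm apart) on its top end; the foot is flat and plain. Starts lying on its side, free to roll. Origin: centre of the foot; z axis along the cylinder from foot to terminals (up when it stands).
- capacitor_top (a point): Centre of the capacitor's top end face, between the terminals, 105 mm from the foot along its z axis.
- pad: Fixed flat cork disc on the bench, 100 mm in diameter, 6 mm thick, in front of the magnifier's post. Origin: centre of its underside, at bench height; z up.
- post_top (a point): Bench magnifier: a fixed round grey foot (136 mm across) with an upright steel post. This point is on the post's axis (the vertical swivel axis), 230 mm above the bench, at the height of the swivel arm. Its x axis points along the bench away from the pad side: with the swivel at 0 the arm points along this frame's -x.
- swivel_arm (a joint): Swivel of the magnifier's arm about the post, rad. 0: arm along -x of post_top; positive turns it clockwise seen from above (towards that frame's +y). Range -0.7 to 1.5; stiff, stays where it is left. The head's tilt hinge (horizontal, square to the arm) is at the arm's end, 120 mm from the post axis, 230 mm above the bench.
- lens_head (a joint): Tilt of the magnifier's head about the hinge at the arm's end, rad. 0: level; positive lifts the lens and knob. Range -0.5 to 0.9; stiff, stays where it is left (about 3 N at the knob moves it).
- lens_center (a point): Centre of the round lens (glass 100 mm in diameter in a white rim 120 mm across and 18 mm thick), 80 mm from the tilt hinge along the head, so 200 mm from the post axis when level. z axis square to the glass, upward when level.
- knob_center (a point): Centre of the black ball knob, 22 mm in diameter, on a 9 mm steel stem at the head's free end: 180 mm from the tilt hinge along the head, so 300 mm from the post axis when level, 42 mm of it beyond the white rim.
- jar: Bystander: pale grey screw-top jar, 52 mm in diameter, 62 mm high, standing. Origin: centre of its underside.
- speaker: Bystander: steel loudspeaker unit lying face down, magnet up, 84 mm across, 42 mm high. Origin: centre of its underside.
- screwdriver: Bystander: screwdriver 180 mm long lying on the bench nearest the robot. Origin: under its middle; x axis along it towards the tip.

How it is judged:
On the way, in this order (a step that is already met when the one before it is completed fails the run):
1. The capacitor stands upright, terminals up, within 26 mm of the pad's centre, resting on the pad while the fingers still hold it (angle between capacitor's own z axis and vertical below 0.1 rad and horizontal distance between capacitor and pad below 0.026 m and z of capacitor in the frame of pad between 0.003 and 0.01 m and z of capacitor_top in the frame of pad above 0.1 m and contact force between capacitor and pad above 0.3 N and contact force between the fingers and capacitor above 0.5 N), for 0.1 s.
2. The capacitor stands there released, and the magnifier's lens is over it (within 25 mm) and level (within 0.12 rad) (angle between capacitor's own z axis and vertical below 0.1 rad and horizontal distance between capacitor and pad below 0.026 m and z of capacitor in the frame of pad between 0.003 and 0.01 m and z of capacitor_top in the frame of pad above 0.1 m and horizontal distance between lens_center and capacitor_top below 0.025 m and angle between lens_center's own z axis and vertical below 0.12 rad and contact force between the fingers and capacitor below 0.1 N), for 0.2 s.
At the end, for the whole second after the job is handed in: The capacitor stands at rest on the cork pad, terminals up, upright within 0.1 rad and its foot's centre within 26 mm of the pad's centre; the lens centre is within 25 mm (horizontally) of the capacitor's top centre and the magnifier's head is level within 0.12 rad and still (angle between capacitor's own z axis and vertical below 0.1 rad and horizontal distance between capacitor and pad below 0.026 m and z of capacitor in the frame of pad between 0.003 and 0.01 m and z of capacitor_top in the frame of pad above 0.1 m and horizontal distance between lens_center and capacitor_top below 0.025 m and angle between lens_center's own z axis and vertical below 0.12 rad and linear speed of capacitor below 0.02 m/s and velocity of joint swivel_arm between -0.03 and 0.03 rad/s and velocity of joint lens_head between -0.03 and 0.03 rad/s); the robot touches nothing.
It fails at once if The jar, the loudspeaker or the screwdriver is moved more than 20 mm, or the jar is tipped over (distance of any of jar, speaker, screwdriver from where it was at the start of the episode above 0.02 m or angle between jar's own z axis and vertical above 0.5 rad).
It also fails if it takes over 59 s, if anything falls off the work surface, if the arm or the gripper's body presses on something with over 40 N, if the wrist force passes 120 N, or if a joint passes its speed limit or range.

## Working session

There is one attempt and no reset: what is moved stays moved. The work goes in short steps, Python scripts to look and compute and a shell command to move; the robot and the scene stay as the last step left them, time stands still between calls to the robot, and variables do not carry over. Pictures are saved under pics/ and viewed, at most 10 in all, crops included, and the job is handed in when it is done.

```bash
ls; mkdir -p pics
python3 - <<'E'
from cell import r
import cv2,pickle
d={}
for n in("scene","top","wrist"):
    c=r.capture(n);d[n]=c;cv2.imwrite(f"pics/{n}0.png",c["color"])
    print(n,c["camera_matrix"].tolist(),c["cam_to_world"].round(4).tolist())
pickle.dump(d,open("caps0.pkl","wb"))
s=r.get_state();print(s["clock"],s["tcp_pos"],s["orientation"],s["width"])
E
```

```text
pics
scene [[446.08264767105436, 0.0, 317.18915311278437], [0.0, 446.08264767105436, 238.91222091774117], [0.0, 0.0, 1.0]] [[0.706, 0.5214, -0.4792, 1.0804], [0.7082, -0.5227, 0.4746, -0.5693], [-0.003, -0.6745, -0.7383, 0.9092], [0.0, 0.0, 0.0, 1.0]]
top [[508.1470426062034, 0.0, 318.57533747896224], [0.0, 508.1470426062034, 239.51469977935776], [0.0, 0.0, 1.0]] [[-0.0667, -0.9773, 0.2008, 0.3616], [-0.9978, 0.0655, -0.0129, -0.0398], [-0.0006, -0.2012, -0.9795, 1.1703], [0.0, 0.0, 0.0, 1.0]]
wrist [[360.58126808072035, 0.0, 314.68582233224424], [0.0, 360.58126808072035, 236.81546783845303], [0.0, 0.0, 1.0]] [[0.3409, -0.9028, -0.2624, 0.2714], [-0.9401, -0.3277, -0.0939, -0.539], [-0.0012, 0.2787, -0.9604, 0.3723], [0.0, 0.0, 0.0, 1.0]]
0.15 [ 0.20435488 -0.56353829  0.23062082] [[ 9.40137396e-01  3.40795478e-01 -3.43736196e-04]
 [ 3.40795607e-01 -9.40136283e-01  1.45717915e-03]
 [ 1.73441194e-04 -1.48709239e-03 -9.99998879e-01]] 1.004467632100307
```

View pics/scene0.png

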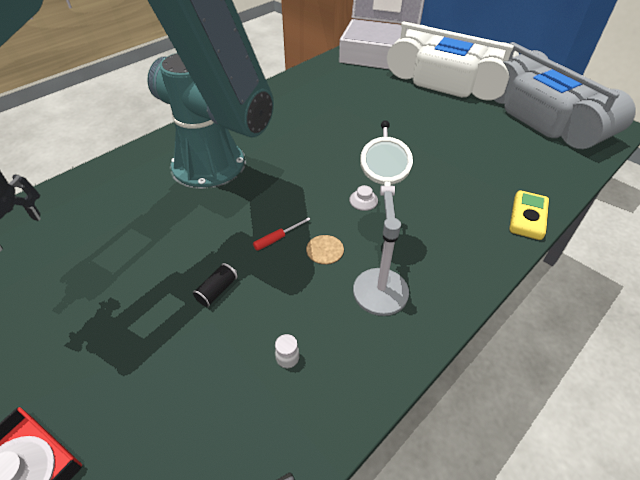

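View pics/top0.png

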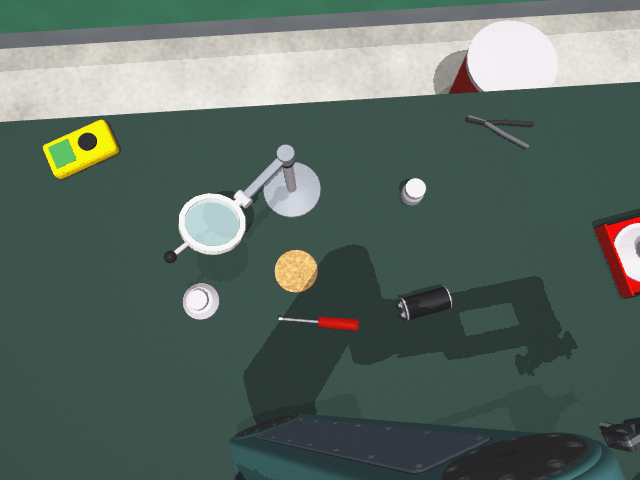

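Scene and top view: capacitor lies at top (426,303) and scene (216,284), with its terminals towards top-image left. The pad is at top (296,271) and scene (325,249). The magnifier's post is at top (286,153), lens at (212,223), knob at (170,257). I'll zoom in for precise pixels.

Run:
```python
import cv2,pickle,numpy as np
d=pickle.load(open("caps0.pkl","rb"))
def crop(n,x,y,w,h,s):
    im=cv2.convertScaleAbs(d[n]["color"],alpha=1.5,beta=25)[y:y+h,x:x+w]
    return cv2.resize(im,None,fx=s,fy=s,interpolation=cv2.INTER_CUBIC)
a=crop("top",385,275,80,60,5); b=crop("scene",180,250,80,60,5)
c=crop("top",155,130,160,120,2.5); e=crop("scene",340,110,100,75,4)
out=np.vstack([np.hstack([a,b]),np.hstack([c,e])])
cv2.imwrite("pics/crops.png",out);print(out.shape)
```

```text
(600, 800, 3)
```

View pics/crops.png

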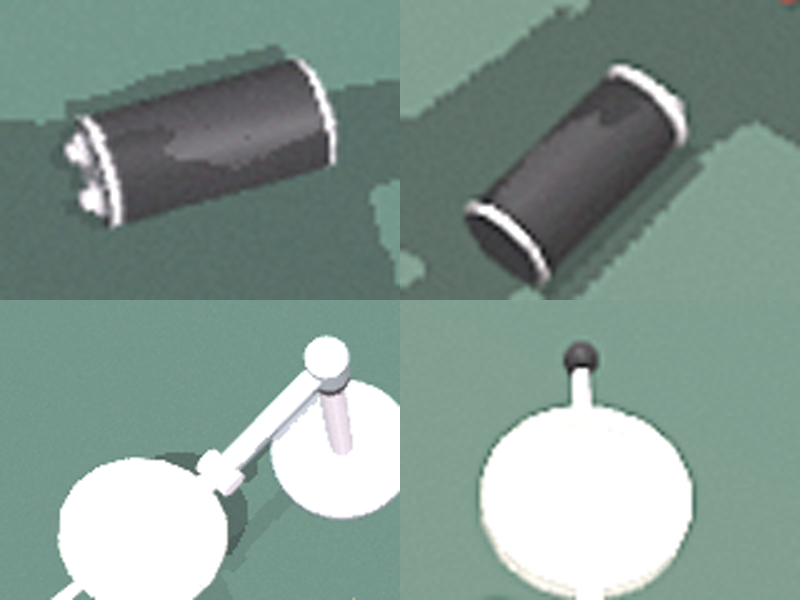

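```bash
cat > h.py <<'E'
import numpy as np,pickle,cv2
from scipy.optimize import least_squares
def proj(c,P):
    P=np.atleast_2d(P);T=c["cam_to_world"];K=c["camera_matrix"]
    q=(P-T[:3,3])@T[:3,:3];q=q@K.T;return q[:,:2]/q[:,2:]
def ray(c,px):
    T=c["cam_to_world"];K=c["camera_matrix"]
    return T[:3,3],T[:3,:3]@np.linalg.solve(K,[px[0],px[1],1])
def onz(c,px,z):
    o,v=ray(c,px);return o+v*(z-o[2])/v[2]
def tri(obs):
    f=lambda X:np.concatenate([proj(c,X)[0]-p for c,p in obs])
    s=least_squares(f,[.6,0,.1]);return s.x,np.abs(s.fun).max()
def sil(c,P,a,r=.025):
    # two silhouette points of the end circle centred P, axis a
    o=c["cam_to_world"][:3,3]-P;o=o-a*(o@a);d=np.linalg.norm(o);u=o/d;w=np.cross(a,u)
    k=r/d;s=np.sqrt(1-k*k);return np.array([P+r*(k*u+s*w),P+r*(k*u-s*w)])
E
python3 - <<'E'
from h import *
d=pickle.load(open("caps0.pkl","rb"));T,S=d["top"],d["scene"]
obs=[(T,[(401.6,298.6),(408,320.2)],[(444.4,287),(451.8,307.6)]),(S,[(222.4,264),(237.2,278.6)],[(193.6,291),(209.4,306.6)])]
def f(p):
    foot=np.array(p[:3]);a=np.array([np.cos(p[3]),np.sin(p[3]),0]);out=[]
    for c,t,b in obs:
        for P,q in((foot+.105*a,t),(foot,b)):
            m=proj(c,sil(c,P,a));q=np.array(q)
            out.append(m-q if np.linalg.norm(m-q)<np.linalg.norm(m[::-1]-q) else m[::-1]-q)
    return np.ravel(out)
g=[*onz(T,(448,297),.025),1.6]
s=least_squares(f,g,x_scale=[.01,.01,.01,.1]);print("cap foot axis pt, yaw",s.x,np.abs(s.fun).max(),s.fun.round(1))
for n,c in(("top",T),("scene",S)):
    hsv=cv2.cvtColor(c["color"],cv2.COLOR_BGR2HSV)
    m=cv2.inRange(hsv,(8,70,90),(25,255,255));k,l,st,ce=cv2.connectedComponentsWithStats(m)
    for i in range(1,k):
        if 300<st[i,4]<4000: print(n,"pad?",st[i],ce[i],onz(c,ce[i],.006))
print("knob",tri([(T,(170,257)),(S,(385,124.3))]))
print("lens",tri([(T,(212,223)),(S,(386.5,160.5))]))
print("foot",onz(T,(292.5,189),.006),onz(S,(381,291),.006))
print("cap top of post",tri([(T,(286,153)),(S,(392,228))]))
for n,p,z,ps in(("jar",(414,186),.062,(287,344)),("spk",(199,299),.042,(364,191)),("scrd tip",(280,319),.01,(309,220)),("scr end",(357,324),.01,(256,246))):
    print(n,onz(T,p,z),onz(S,ps,z),tri([(T,p),(S,ps)])[0])
E
```

```text
cap foot axis pt, yaw [ 0.44612803 -0.33666729  0.02295557  1.77377904] 1.6301481200313503 [-1.5 -0.2 -1.3 -0.1  0.1 -1.  -0.4 -0.1 -0.3 -0.2 -0.9 -0.9 -1.   1.3
 -1.6  0.2]
top pad? [ 56 120  63  59 311] [ 92.93247588 158.22508039] [0.83711157 0.47615579 0.006     ]
top pad? [ 274  250   44   43 1465] [295.5883959  270.60955631] [0.53067352 0.00276181 0.006     ]
scene pad? [ 281    0   73   70 3620] [312.57403315  27.11243094] [-0.50573844  0.97662824  0.006     ]
scene pad? [509 190  40  50 444] [525.45945946 224.48648649] [0.87098047 0.46504051 0.006     ]
scene pad? [306 235  38  29 873] [324.55670103 249.01260023] [ 0.53416158 -0.00065845  0.006     ]
knob (array([0.52821433, 0.21085223, 0.292517  ]), np.float64(0.4984958660834877))
lens (array([0.5938333 , 0.14323133, 0.25528911]), np.float64(0.3065754550608517))
foot [ 0.72732799 -0.00120691  0.006     ] [ 7.29761833e-01 -4.50872365e-04  6.00000000e-03]
cap top of post (array([ 7.30206646e-01, -4.17627630e-04,  2.31750487e-01]), np.float64(0.18578212800895244))
jar [ 0.69833722 -0.27933875  0.062     ] [ 0.69863445 -0.28261498  0.062     ] [ 0.69825632 -0.28089807  0.05960818]
spk [0.47646791 0.21845846 0.042     ] [0.48009208 0.21835415 0.042     ] [0.4773221  0.21978092 0.03897102]
scrd tip [0.42243202 0.0440983  0.01      ] [0.4287158  0.04369088 0.01      ] [0.42355949 0.04558399 0.00452114]
scr end [ 0.39971074 -0.12850458  0.01      ] [ 0.39836259 -0.12586689  0.01      ] [ 0.39993773 -0.12783812  0.01272187]
```

```bash
python3 -m crank '[{"wz":-1,"jaw":-1},{"wz":-1,"jaw":-1},{"wz":-1,"jaw":-1},{"wz":-1,"jaw":-1},{"wz":-1,"jaw":-1}]' 60 && python3 -m crank '[{"wz":-1,"jaw":-1},{"wz":-1,"jaw":-1},{"wz":-1,"jaw":-1},{"wz":-1,"jaw":-1},{"wz":-1,"jaw":-1}]' && python3 -m crank '[{"wz":-1,"jaw":-1},{"wz":-1,"jaw":-1},{"wz":-1,"jaw":-1},{"wz":-1,"jaw":-1},{"wz":-1,"jaw":-1}]' && python3 -m crank '[{"wz":-1,"jaw":-1},{"wz":-1,"jaw":-1},{"wz":-0.8,"jaw":-1},{"jaw":-1}]'
cat > plan.py <<'E'
# prints the pose and the remaining shift/turn (in tool axes, move units) to a target pose
import sys,numpy as np
from scipy.spatial.transform import Rotation as R
from cell import r
def go(p,Rt=None):
    s=r.get_state();O=s["orientation"];print("t",round(s["clock"],2),"q",np.round(s["q"],3),"p",np.round(s["tcp_pos"],4),"w",round(s["width"],3),"F",np.round(s["force"],1))
    print("O",O.round(3).tolist())
    if p is not None: print("shift units",((np.array(p)-s["tcp_pos"])@O/.4).round(4))
    if Rt is not None: print("turn units",(R.from_matrix(O.T@Rt).as_rotvec()/.08).round(3))
def grasp_R(yaw,pitch):
    # capacitor axis a at yaw; tool z = cos(pitch)*down - sin(pitch)*a ; y horizontal across a
    a=np.array([np.cos(yaw),np.sin(yaw),0]);z=-np.sin(pitch)*a+np.cos(pitch)*np.array([0,0,-1.]);y=np.array([np.sin(yaw),-np.cos(yaw),0]);return np.c_[np.cross(y,z),y,z]
E
python3 - <<'E'
from plan import *
go([.4355,-.285,.231],grasp_R(1.774,0.6))
E
```

```text
t 0.15 q [-1.338  0.359  1.511  0.     1.273 -0.115] p [ 0.2044 -0.5635  0.2306] w 1.004 F [0.6 0.5 0. ]
O [[0.94, 0.341, -0.0], [0.341, -0.94, 0.001], [0.0, -0.001, -1.0]]
shift units [ 7.806e-01 -4.577e-01 -1.000e-04]
turn units [ -5.35   -6.185 -17.249]invalid input
```

```bash
python3 -m crank '[{"tx":0,"ty":0,"tz":0,"wx":0,"wy":0,"wz":-1,"jaw":-1},{"tx":0,"ty":0,"tz":0,"wx":0,"wy":0,"wz":-1,"jaw":-1},{"tx":0,"ty":0,"tz":0,"wx":0,"wy":0,"wz":-1,"jaw":-1},{"tx":0,"ty":0,"tz":0,"wx":0,"wy":0,"wz":-1,"jaw":-1},{"tx":0,"ty":0,"tz":0,"wx":0,"wy":0,"wz":-1,"jaw":-1}]' 60
```

```text
clock: 0.57
tcp_pos: [0.2044, -0.5638, 0.2309]
orientation: [[0.73, 0.683, -0.0], [0.683, -0.73, 0.001], [0.0, -0.001, -1.0]]
force: [0.4, -0.6, 0.4]
width: 0.999
grip_force: 0.0
```

```bash
python3 -m crank '[{"tx":0,"ty":0,"tz":0,"wx":0,"wy":0,"wz":-1,"jaw":-1},{"tx":0,"ty":0,"tz":0,"wx":0,"wy":0,"wz":-1,"jaw":-1},{"tx":0,"ty":0,"tz":0,"wx":0,"wy":0,"wz":-1,"jaw":-1},{"tx":0,"ty":0,"tz":0,"wx":0,"wy":0,"wz":-1,"jaw":-1},{"tx":0,"ty":0,"tz":0,"wx":0,"wy":0,"wz":-1,"jaw":-1}]' >/dev/null && python3 -m crank '[{"tx":0,"ty":0,"tz":0,"wx":0,"wy":0,"wz":-1,"jaw":-1},{"tx":0,"ty":0,"tz":0,"wx":0,"wy":0,"wz":-1,"jaw":-1},{"tx":0,"ty":0,"tz":0,"wx":0,"wy":0,"wz":-1,"jaw":-1},{"tx":0,"ty":0,"tz":0,"wx":0,"wy":0,"wz":-1,"jaw":-1},{"tx":0,"ty":0,"tz":0,"wx":0,"wy":0,"wz":-1,"jaw":-1}]' > /dev/null && python3 -m crank '[{"tx":0,"ty":0,"tz":0,"wx":0,"wy":0,"wz":-1,"jaw":-1},{"tx":0,"ty":0,"tz":0,"wx":0,"wy":0,"wz":-1,"jaw":-1},{"tx":0,"ty":0,"tz":0,"wx":0,"wy":0,"wz":-0.8,"jaw":-1},{"tx":0,"ty":0,"tz":0,"wx":0,"wy":0,"wz":0,"jaw":-1}]'
python3 - <<'E'
from plan import *
go([.4355,-.285,.231],grasp_R(1.774,0.6))
E
```

```text
clock: 1.73
tcp_pos: [0.2044, -0.5638, 0.2309]
orientation: [[-0.202, 0.979, -0.0], [0.979, 0.202, 0.001], [0.001, -0.0, -1.0]]
force: [-0.0, 0.4, 0.5]
width: 1.001
grip_force: 0.0
t 1.73 q [-1.338  0.359  1.511 -0.     1.272 -1.541] p [ 0.2044 -0.5638  0.2309] w 1.001 F [-0.   0.4  0.5]
O [[-0.202, 0.979, -0.0], [0.979, 0.202, 0.001], [0.001, -0.0, -1.0]]
shift units [5.660e-01 7.065e-01 2.000e-04]
turn units [-0.00e+00 -7.51e+00  1.00e-03]
```

```bash
python3 -m crank '[{"tx":0.063,"ty":0.0785,"tz":0,"wx":0,"wy":0,"wz":0,"jaw":-1},{"tx":0.063,"ty":0.0785,"tz":0,"wx":0,"wy":0,"wz":0,"jaw":-1},{"tx":0.063,"ty":0.0785,"tz":0,"wx":0,"wy":0,"wz":0,"jaw":-1},{"tx":0.063,"ty":0.0785,"tz":0,"wx":0,"wy":0,"wz":0,"jaw":-1},{"tx":0.063,"ty":0.0785,"tz":0,"wx":0,"wy":0,"wz":0,"jaw":-1}]' >/dev/null && python3 -m crank '[{"tx":0.063,"ty":0.0785,"tz":0,"wx":0,"wy":0,"wz":0,"jaw":-1},{"tx":0.063,"ty":0.0785,"tz":0,"wx":0,"wy":0,"wz":0,"jaw":-1},{"tx":0.063,"ty":0.0785,"tz":0,"wx":0,"wy":0,"wz":0,"jaw":-1},{"tx":0.063,"ty":0.0785,"tz":0,"wx":0,"wy":0,"wz":0,"jaw":-1}]' >/dev/null && python3 -m crank '[{"tx":0,"ty":0,"tz":0,"wx":0,"wy":-1,"wz":0,"jaw":-1},{"tx":0,"ty":0,"tz":0,"wx":0,"wy":-1,"wz":0,"jaw":-1},{"tx":0,"ty":0,"tz":0,"wx":0,"wy":-1,"wz":0,"jaw":-1},{"tx":0,"ty":0,"tz":0,"wx":0,"wy":-1,"wz":0,"jaw":-1}]' >/dev/null && python3 -m crank '[{"tx":0,"ty":0,"tz":0,"wx":0,"wy":-1,"wz":0,"jaw":-1},{"tx":0,"ty":0,"tz":0,"wx":0,"wy":-1,"wz":0,"jaw":-1},{"tx":0,"ty":0,"tz":0,"wx":0,"wy":-1,"wz":0,"jaw":-1},{"tx":0,"ty":0,"tz":0,"wx":0,"wy":-0.5,"wz":0,"jaw":-1},{"tx":0,"ty":0,"tz":0,"wx":0,"wy":0,"wz":0,"jaw":-1}]' >/dev/null
python3 - <<'E'
from plan import *
go([.4355,-.285,.231],grasp_R(1.774,0.6))
import cv2,pickle
c=r.capture("wrist");pickle.dump(c,open("w1.pkl","wb"));cv2.imwrite("pics/w1.png",c["color"])
E
```

```text
t 3.23 q [-0.367  0.156  1.999 -0.739  0.785 -0.086] p [ 0.4347 -0.2835  0.2298] w 1.0 F [-0.3  0.1 -0.3]
O [[-0.167, 0.98, 0.112], [0.809, 0.2, -0.553], [-0.564, -0.002, -0.826]]
shift units [-0.005   0.0012 -0.0001]
turn units [-0.029 -0.008 -0.   ]
```

View pics/w1.png

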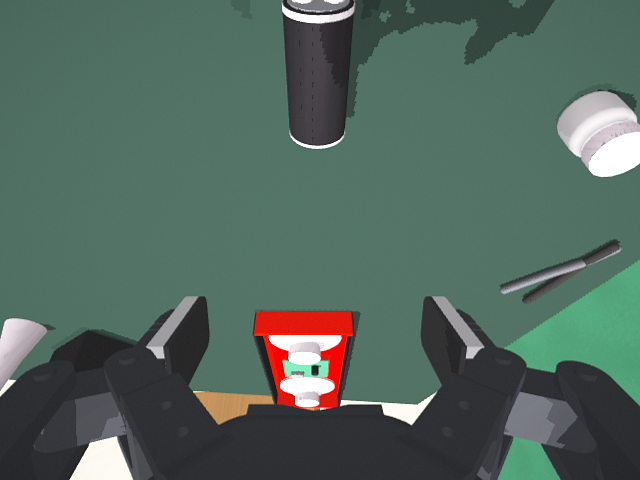

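The wrist view shows the capacitor centred between the fingers. Its band edges are at (283,6)/(354,8) and its foot edges at (290,134)/(345,134). I'll refine the fit with this third view.

Run:
```python
from h import *
d=pickle.load(open("caps0.pkl","rb"));T,S=d["top"],d["scene"];W=pickle.load(open("w1.pkl","rb"))
obs=[(T,[(401.6,298.6),(408,320.2)],[(444.4,287),(451.8,307.6)],1),(S,[(222.4,264),(237.2,278.6)],[(193.6,291),(209.4,306.6)],1),(W,[(283,6),(354,8)],[(290,134),(345,134)],.6)]
def f(p):
    foot=np.array(p[:3]);a=np.array([np.cos(p[3]),np.sin(p[3]),0]);out=[]
    for c,t,b,w in obs:
        for P,q in((foot+.105*a,t),(foot,b)):
            m=proj(c,sil(c,P,a));q=np.array(q)
            out.append(w*(m-q if np.linalg.norm(m-q)<np.linalg.norm(m[::-1]-q) else m[::-1]-q))
    return np.ravel(out)
s=least_squares(f,[.446,-.337,.025,1.774],x_scale=[.01,.01,.01,.1]);print(s.x.round(4),s.fun.round(1))
x,y,z,yaw=s.x;a=np.array([np.cos(yaw),np.sin(yaw),0]);C=np.array([x,y,z])+.055*a
print("grasp centre",C)
from plan import *
Rt=grasp_R(yaw,.6);C[2]=.025
tcp=C+Rt[:,2]*.0215;print("tcp target",tcp);go(tcp,Rt);go(tcp-Rt[:,2]*.09)
```

```text
[ 0.4478 -0.3376  0.0246  1.7691] [-1.  -1.2 -1.  -1.1  0.6 -1.9  0.  -0.9 -0.1  0.  -0.7 -0.6 -1.   1.5
 -1.7  0.5 -0.9 -0.8  0.  -1.7 -0.5  0.7 -0.7  1. ]
grasp centre [ 0.43693091 -0.28371454  0.02459891]
tcp target [ 0.43932254 -0.29561643  0.00725528]
t 3.28 q [-0.369  0.156  1.996 -0.736  0.785 -0.092] p [ 0.4355 -0.2841  0.2304] w 0.997 F [-0.2  0.3  0.3]
O [[-0.167, 0.98, 0.112], [0.809, 0.201, -0.552], [-0.563, -0.001, -0.826]]
shift units [0.2892 0.0043 0.478 ]
turn units [ 0.013 -0.024  0.048]
t 3.28 q [-0.369  0.156  1.996 -0.736  0.785 -0.092] p [ 0.4355 -0.2841  0.2304] w 0.997 F [-0.2  0.3  0.3]
O [[-0.167, 0.98, 0.112], [0.809, 0.201, -0.552], [-0.563, -0.001, -0.826]]
shift units [0.2896 0.0045 0.253 ]
```

```bash
python3 -m crank '[{"tx":0.0725,"ty":0.001,"tz":0.063,"wx":0,"wy":0,"wz":0,"jaw":-1},{"tx":0.0725,"ty":0.001,"tz":0.063,"wx":0,"wy":0,"wz":0,"jaw":-1},{"tx":0.0725,"ty":0.001,"tz":0.063,"wx":0,"wy":0,"wz":0,"jaw":-1},{"tx":0.0725,"ty":0.001,"tz":0.063,"wx":0,"wy":0,"wz":0,"jaw":-1},{"tx":0,"ty":0,"tz":0,"wx":0,"wy":0,"wz":0.05,"jaw":-1}]' >/dev/null
python3 - <<'E'
from plan import *
go([.4393,-.2956,.0073],grasp_R(1.769,0.6))
E
```

```text
t 3.7 q [-0.285  0.391  2.103 -0.959  0.62   0.319] p [ 0.4389 -0.2415  0.1013] w 1.0 F [ 0.7 -0.5  0.7]
O [[-0.166, 0.983, 0.083], [0.834, 0.184, -0.52], [-0.526, -0.017, -0.85]]
shift units [ 0.0107 -0.0199  0.2703]
turn units [-0.269 -0.573 -0.017]
```

```bash
python3 -m crank '[{"tx":0,"ty":0,"tz":0,"wx":-0.2,"wy":1,"wz":0,"jaw":-1},{"tx":0,"ty":0,"tz":0,"wx":0,"wy":1,"wz":0,"jaw":-1},{"tx":0,"ty":0,"tz":0,"wx":0,"wy":0,"wz":0,"jaw":-1}]' >/dev/null
python3 - <<'E'
from plan import *
C=np.array([.4369,-.2837,.025])
Rt=grasp_R(1.769,0.4);tcp=C+Rt[:,2]*.0215;print(tcp)
go(tcp-Rt[:,2]*.08,Rt)
E
```

```text
[ 0.43854862 -0.29190858  0.00519719]
t 3.95 q [-0.388  0.345  2.055 -0.654  0.603 -0.059] p [ 0.4408 -0.245   0.1066] w 0.998 F [ 0.6 -0.5  0.6]
O [[-0.172, 0.982, 0.077], [0.895, 0.189, -0.405], [-0.412, -0.001, -0.911]]
shift units [-0.0045 -0.0283  0.0781]
turn units [-0.047  0.308 -0.09 ]
```

```bash
python3 -m crank '[{"tx":-0.002,"ty":-0.014,"tz":0.035,"wx":-0.05,"wy":0.3,"wz":-0.1,"jaw":-1},{"tx":-0.002,"ty":-0.014,"tz":0.035,"wx":0,"wy":0,"wz":0,"jaw":-1},{"tx":0,"ty":0,"tz":0,"wx":0,"wy":0,"wz":0,"jaw":-1}]' >/dev/null
python3 - <<'E'
from plan import *
go([.4385,-.2919,.0052],grasp_R(1.769,0.4))
E
```

```text
t 4.2 q [-0.445  0.389  2.085 -0.683  0.526 -0.07 ] p [ 0.4282 -0.2589  0.0791] w 1.001 F [-1.7  0.4 -0.7]
O [[-0.182, 0.981, 0.071], [0.902, 0.196, -0.385], [-0.392, -0.006, -0.92]]
shift units [-0.0068  0.0103  0.2037]
turn units [-0.076  0.03   0.014]
```

```bash
python3 -m crank '[{"tx":-0.003,"ty":0.01,"tz":0.05,"wx":-0.07,"wy":0.6,"wz":0,"jaw":-1},{"tx":0,"ty":0,"tz":0.02,"wx":0,"wy":0.6,"wz":0,"jaw":-1},{"tx":0,"ty":0,"tz":0,"wx":0,"wy":0,"wz":0,"jaw":-1}]' >/dev/null
python3 - <<'E'
from plan import *
C=np.array([.4369,-.2837,.025])
Rt=grasp_R(1.769,0.3);tcp=C+Rt[:,2]*.0215;print(tcp)
go(tcp,Rt)
E
```

```text
[ 0.43815109 -0.28992929  0.00446027]
t 4.45 q [-0.525  0.437  2.038 -0.479  0.508 -0.322] p [ 0.4369 -0.2698  0.0543] w 0.998 F [-0.4 -1.  -0.1]
O [[-0.189, 0.98, 0.061], [0.935, 0.199, -0.294], [-0.301, 0.002, -0.954]]
shift units [-0.0101 -0.0072  0.1339]
turn units [0.027 0.069 0.019]
```

```bash
python3 -m crank '[{"tx":-0.01,"ty":-0.007,"tz":0.02,"wx":0,"wy":0,"wz":0,"jaw":-1},{"tx":0,"ty":0,"tz":0.04,"wx":0,"wy":0,"wz":0,"jaw":-1},{"tx":0,"ty":0,"tz":0.04,"wx":0,"wy":0,"wz":0,"jaw":-1},{"tx":0,"ty":0,"tz":0.027,"wx":0,"wy":0,"wz":0,"jaw":-1},{"tx":0,"ty":0,"tz":0,"wx":0,"wy":0,"wz":0,"jaw":-1}]'
python3 - <<'E'
from plan import *
go([.4381,-.2899,.0065],grasp_R(1.769,0.3))
import cv2
c=r.capture("wrist");s=r.capture("scene")["color"]
cv2.imwrite("pics/w2.png",np.hstack([cv2.resize(c["color"],(400,300)),cv2.resize(s[170:350,100:340],(400,300))]))
E
```

```text
clock: 4.87
tcp_pos: [0.4357, -0.2867, 0.0054]
orientation: [[-0.193, 0.979, 0.058], [0.934, 0.201, -0.294], [-0.3, -0.002, -0.954]]
force: [-0.6, 0.4, -0.7]
width: 1.004
grip_force: 0.0
t 4.87 q [-0.558  0.543  2.053 -0.6    0.398 -0.222] p [ 0.4357 -0.2867  0.0054] w 1.004 F [-0.6  0.4 -0.7]
O [[-0.193, 0.979, 0.058], [0.934, 0.201, -0.294], [-0.3, -0.002, -0.954]]
shift units [-0.0094  0.0044  0.0001]
turn units [-0.009  0.058  0.064]
```

View pics/w2.png

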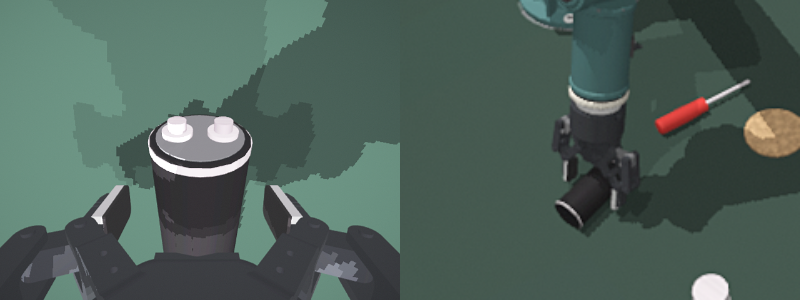

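The fingers straddle the can near mid-length, with the terminals visible at left image (176,127)/(220,128). Closing now.

```bash
python3 -m crank '[{"tx":0,"ty":0.004,"tz":0,"wx":0,"wy":0,"wz":0,"jaw":1},{"tx":0,"ty":0,"tz":0,"wx":0,"wy":0,"wz":0,"jaw":1},{"tx":0,"ty":0,"tz":0,"wx":0,"wy":0,"wz":0,"jaw":1},{"tx":0,"ty":0,"tz":0,"wx":0,"wy":0,"wz":0,"jaw":1},{"tx":0,"ty":0,"tz":0,"wx":0,"wy":0,"wz":0,"jaw":1}]' 60 && python3 -m crank '[{"tx":0,"ty":0,"tz":0,"wx":0,"wy":0,"wz":0,"jaw":1},{"tx":0,"ty":0,"tz":0,"wx":0,"wy":0,"wz":0,"jaw":1},{"tx":0,"ty":0,"tz":0,"wx":0,"wy":0,"wz":0,"jaw":1},{"tx":0,"ty":0,"tz":0,"wx":0,"wy":0,"wz":0,"jaw":1},{"tx":0,"ty":0,"tz":0,"wx":0,"wy":0,"wz":0,"jaw":1}]'
python3 - <<'E'
from plan import *
go(None)
E
```

```text
clock: 5.38
tcp_pos: [0.4385, -0.2867, 0.0077]
orientation: [[-0.192, 0.979, 0.062], [0.934, 0.202, -0.295], [-0.301, 0.001, -0.954]]
force: [-0.3, 3.6, 8.2]
width: 0.567
grip_force: 60.3
clock: 5.8
tcp_pos: [0.4386, -0.2867, 0.0076]
orientation: [[-0.192, 0.979, 0.062], [0.934, 0.202, -0.295], [-0.301, 0.001, -0.954]]
force: [-0.7, 3.6, 7.5]
width: 0.572
grip_force: 60.3
t 5.8 q [-0.555  0.539  2.049 -0.592  0.402 -0.228] p [ 0.4386 -0.2867  0.0076] w 0.572 F [-0.7  3.6  7.5]
O [[-0.192, 0.979, 0.062], [0.934, 0.202, -0.295], [-0.301, 0.001, -0.954]]
```

```bash
python3 -m crank '[{"tx":-0.0225,"ty":0,"tz":-0.0715,"wx":0,"wy":0,"wz":0,"jaw":1},{"tx":-0.0225,"ty":0,"tz":-0.0715,"wx":0,"wy":0,"wz":0,"jaw":1},{"tx":-0.0225,"ty":0,"tz":-0.0715,"wx":0,"wy":0,"wz":0,"jaw":1},{"tx":-0.0225,"ty":0,"tz":-0.0715,"wx":0,"wy":0,"wz":0,"jaw":1},{"tx":-0.0225,"ty":0,"tz":-0.0715,"wx":0,"wy":0,"wz":0,"jaw":1}]' >/dev/null; python3 -m crank '[{"tx":0,"ty":0,"tz":0,"wx":0,"wy":1,"wz":0,"jaw":1},{"tx":0,"ty":0,"tz":0,"wx":0,"wy":1,"wz":0,"jaw":1},{"tx":0,"ty":0,"tz":0,"wx":0,"wy":1,"wz":0,"jaw":1},{"tx":0,"ty":0,"tz":0,"wx":0,"wy":1,"wz":0,"jaw":1},{"tx":0,"ty":0,"tz":0,"wx":0,"wy":1,"wz":0,"jaw":1}]'
python3 - <<'E'
from plan import *
go(None)
E
```

```text
clock: 6.63
tcp_pos: [0.4382, -0.2864, 0.1574]
orientation: [[-0.201, 0.979, -0.019], [0.975, 0.202, 0.096], [0.098, 0.001, -0.995]]
force: [-0.3, -0.2, -3.1]
width: 0.568
grip_force: 64.0
t 6.63 q [-0.752  0.369  1.708  0.063  1.145 -0.984] p [ 0.4382 -0.2864  0.1574] w 0.568 F [-0.3 -0.2 -3.1]
O [[-0.201, 0.979, -0.019], [0.975, 0.202, 0.096], [0.098, 0.001, -0.995]]
```

```bash
python3 -m crank '[{"tx":0,"ty":0,"tz":0,"wx":0,"wy":1,"wz":0,"jaw":1},{"tx":0,"ty":0,"tz":0,"wx":0,"wy":1,"wz":0,"jaw":1},{"tx":0,"ty":0,"tz":0,"wx":0,"wy":1,"wz":0,"jaw":1},{"tx":0,"ty":0,"tz":0,"wx":0,"wy":1,"wz":0,"jaw":1},{"tx":0,"ty":0,"tz":0,"wx":0,"wy":1,"wz":0,"jaw":1}]' >/dev/null; python3 -m crank '[{"tx":0,"ty":0,"tz":0,"wx":0,"wy":1,"wz":0,"jaw":1},{"tx":0,"ty":0,"tz":0,"wx":0,"wy":1,"wz":0,"jaw":1},{"tx":0,"ty":0,"tz":0,"wx":0,"wy":1,"wz":0,"jaw":1},{"tx":0,"ty":0,"tz":0,"wx":0,"wy":1,"wz":0,"jaw":1},{"tx":0,"ty":0,"tz":0,"wx":0,"wy":0,"wz":0,"jaw":1}]'
python3 - <<'E'
from plan import *
R0=np.array([[-0.192, 0.979, 0.062], [0.934, 0.202, -0.295], [-0.301, 0.001, -0.954]])
# can axis in tool frame, as gripped
from scipy.spatial.transform import Rotation as R
a=R0.T@np.array([np.cos(1.769),np.sin(1.769),0]);print("axis in tool",a)
O=r.get_state()["orientation"];w=O@a;ax=np.cross(w,[0,0,1]);th=np.arctan2(np.linalg.norm(ax),w[2]);Rt=R.from_rotvec(ax/np.linalg.norm(ax)*th).as_matrix()@O
go(None,Rt)
E
```

```text
clock: 7.47
tcp_pos: [0.4376, -0.2879, 0.1535]
orientation: [[-0.135, 0.98, -0.148], [0.669, 0.2, 0.716], [0.731, -0.003, -0.683]]
force: [0.1, -2.0, -3.4]
width: 0.569
grip_force: 64.1
axis in tool [ 0.95352046  0.0052718  -0.30143278]
t 7.47 q [-0.937  0.744  1.333  0.32   1.824 -1.181] p [ 0.4376 -0.2879  0.1535] w 0.569 F [ 0.1 -2.  -3.4]
O [[-0.135, 0.98, -0.148], [0.669, 0.2, 0.716], [0.731, -0.003, -0.683]]
turn units [-0.056  5.563 -0.081]
```

Run:
```python
from plan import *
go([.525,-.02,.18])
```

```text
t 7.47 q [-0.937  0.744  1.333  0.32   1.824 -1.181] p [ 0.4376 -0.2879  0.1535] w 0.569 F [ 0.1 -2.  -3.4]
O [[-0.135, 0.98, -0.148], [0.669, 0.2, 0.716], [0.731, -0.003, -0.683]]
shift units [0.4671 0.3477 0.4019]
```

```bash
python3 -m crank '[{"tx":0.058,"ty":0.0435,"tz":0.05,"wx":0,"wy":0,"wz":0,"jaw":1},{"tx":0.058,"ty":0.0435,"tz":0.05,"wx":0,"wy":0,"wz":0,"jaw":1},{"tx":0.058,"ty":0.0435,"tz":0.05,"wx":0,"wy":0,"wz":0,"jaw":1},{"tx":0.058,"ty":0.0435,"tz":0.05,"wx":0,"wy":0,"wz":0,"jaw":1}]' >/dev/null; python3 -m crank '[{"tx":0.058,"ty":0.0435,"tz":0.05,"wx":0,"wy":0,"wz":0,"jaw":1},{"tx":0.058,"ty":0.0435,"tz":0.05,"wx":0,"wy":0,"wz":0,"jaw":1},{"tx":0.058,"ty":0.0435,"tz":0.05,"wx":0,"wy":0,"wz":0,"jaw":1},{"tx":0.058,"ty":0.0435,"tz":0.05,"wx":0,"wy":0,"wz":0,"jaw":1}]' >/dev/null;  python3 -m crank '[{"tx":0,"ty":0,"tz":0,"wx":0,"wy":1,"wz":0,"jaw":1},{"tx":0,"ty":0,"tz":0,"wx":0,"wy":1,"wz":0,"jaw":1},{"tx":0,"ty":0,"tz":0,"wx":0,"wy":1,"wz":0,"jaw":1},{"tx":0,"ty":0,"tz":0,"wx":0,"wy":1,"wz":0,"jaw":1},{"tx":0,"ty":0,"tz":0,"wx":0,"wy":1,"wz":0,"jaw":1}]'
cat >> plan.py <<'E'
def up(a=np.array([.9535,.0053,-.3014])):
    O=r.get_state()["orientation"];w=O@a;ax=np.cross(w,[0,0,1]);th=np.arctan2(np.linalg.norm(ax),w[2])
    return R.from_rotvec(ax/np.linalg.norm(ax)*th).as_matrix()@O
E
python3 - <<'E'
from plan import *
go([.525,-.02,.18],up())
E
```

```text
clock: 8.55
tcp_pos: [0.5256, -0.0198, 0.1822]
orientation: [[-0.072, 0.979, -0.189], [0.342, 0.202, 0.918], [0.937, 0.001, -0.349]]
force: [-0.1, 0.5, -2.2]
width: 0.566
grip_force: 64.1
t 8.55 q [-0.645  0.816  1.484  0.705  1.866 -1.03 ] p [ 0.5256 -0.0198  0.1822] w 0.566 F [-0.1  0.5 -2.2]
O [[-0.072, 0.979, -0.189], [0.342, 0.202, 0.918], [0.937, 0.001, -0.349]]
shift units [-0.0052 -0.0016  0.0016]
turn units [-0.019  0.635 -0.05 ]
```

```bash
python3 -m crank '[{"tx":0,"ty":0,"tz":0,"wx":0,"wy":0.63,"wz":-0.05,"jaw":1},{"tx":0,"ty":0,"tz":0,"wx":0,"wy":0,"wz":0,"jaw":1}]' >/dev/null
python3 - <<'E'
from plan import *
go(None,up())
import cv2,pickle
d={n:r.capture(n) for n in("scene","top")};pickle.dump(d,open("caps1.pkl","wb"))
def crop(n,x,y,w,h):return cv2.resize(cv2.convertScaleAbs(d[n]["color"][y:y+h,x:x+w],alpha=1.4,beta=20),(400,600),interpolation=cv2.INTER_CUBIC)
cv2.imwrite("pics/up1.png",np.hstack([crop("scene",275,140,100,150),crop("top",250,190,100,150)]))
E
```

```text
t 8.72 q [-0.651  0.849  1.477  0.722  1.895 -1.043] p [ 0.5248 -0.0199  0.1799] w 0.564 F [-1.1  0.6 -3.6]
O [[-0.061, 0.979, -0.193], [0.294, 0.202, 0.934], [0.954, 0.001, -0.3]]
turn units [-0.017 -0.02  -0.054]
```

View pics/up1.png

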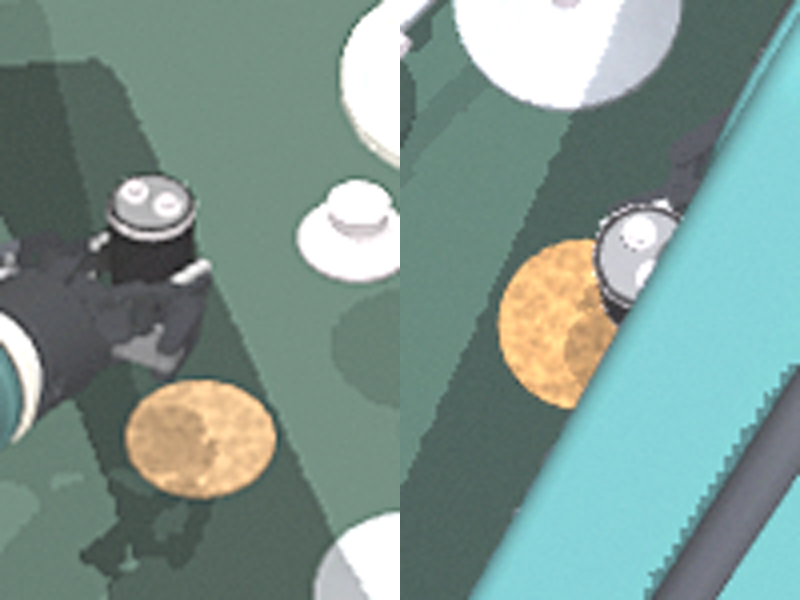

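The can is upright with terminals up. Its top ellipse is centred at scene px (312.8,191.3), left edge in the top view at x≈298.8. I'll compare this with the grasp-based prediction.

Run:
```python
from h import *
from plan import *
d=pickle.load(open("caps1.pkl","rb"))
R0=np.array([[-0.192, 0.979, 0.062], [0.934, 0.202, -0.295], [-0.301, 0.001, -0.954]])
ft=R0.T@(np.array([.4478,-.3376,.025])-[.4386,-.2867,.0076]);print("foot in tool",ft)
ft[1]=0
s=r.get_state();O=s["orientation"];a=O@[.9535,.0053,-.3014]
foot=s["tcp_pos"]+O@ft;top=foot+.105*a;print("foot",foot,"top",top,"axis",a)
print(proj(d["scene"],top),proj(d["top"],top),proj(d["top"],top+[0,.025,0]))
print("from scene px at that height",onz(d["scene"],(312.8,191.3),top[2]))
for n in("scene","top"):
    u=np.linspace(0,2*np.pi,60);P=top+.025*np.c_[np.cos(u),np.sin(u),0*u];q=proj(d[n],P);print(n,q.min(0),q.max(0))
go(s["tcp_pos"]+np.array([.531,.0015,foot[2]])-foot)
```

```text
foot in tool [-0.0545444 -0.0012576 -0.0010137]
foot [ 0.52900705 -0.03681298  0.12985331] top [ 0.52920607 -0.03655684  0.2348545 ] axis [0.00189546 0.00243942 1.00001138]
[[312.87162804 190.10402209]] [[311.13461079 252.69357728]] [[297.78403572 253.57413859]]
from scene px at that height [ 0.53200167 -0.03953598  0.2348545 ]
scene [301.88149991 182.92184786] [323.85589285 197.52276043]
top [297.76416    239.60362028] [324.49601491 265.93201381]
t 8.82 q [-0.65   0.845  1.476  0.722  1.895 -1.042] p [ 0.5253 -0.0197  0.1815] w 0.567 F [-1.3 -0.8 -2.9]
O [[-0.064, 0.979, -0.193], [0.296, 0.203, 0.933], [0.953, 0.003, -0.303]]
shift units [0.0281 0.0243 0.0884]
```

```bash
python3 -m crank '[{"tx":0.014,"ty":0.012,"tz":0.044,"wx":0,"wy":0,"wz":0,"jaw":1},{"tx":0.014,"ty":0.012,"tz":0.044,"wx":0,"wy":0,"wz":0,"jaw":1},{"tx":-0.065,"ty":0,"tz":0.021,"wx":0,"wy":0,"wz":0,"jaw":1},{"tx":-0.065,"ty":0,"tz":0.021,"wx":0,"wy":0,"wz":0,"jaw":1},{"tx":0,"ty":0,"tz":0,"wx":0,"wy":0,"wz":0,"jaw":1}]'; python3 -m crank '[{"tx":-0.05,"ty":0,"tz":0.016,"wx":0,"wy":0,"wz":0,"jaw":1},{"tx":-0.05,"ty":0,"tz":0.016,"wx":0,"wy":0,"wz":0,"jaw":1},{"tx":-0.02,"ty":0,"tz":0.006,"wx":0,"wy":0,"wz":0,"jaw":1},{"tx":0,"ty":0,"tz":0,"wx":0,"wy":0,"wz":0,"jaw":1}]'
python3 - <<'E'
from plan import *
s=r.get_state();O=s["orientation"];foot=s["tcp_pos"]+O@[-.0545,0,-.001];print("foot",foot)
go(s["tcp_pos"]+np.array([.531,.0015,.006])-foot,up())
E
```

```text
clock: 9.23
tcp_pos: [0.5262, 0.021, 0.1247]
orientation: [[-0.062, 0.979, -0.195], [0.295, 0.205, 0.933], [0.953, 0.0, -0.302]]
force: [-0.9, 0.3, -2.9]
width: 0.564
grip_force: 64.1
clock: 9.57
tcp_pos: [0.5273, 0.0196, 0.077]
orientation: [[-0.063, 0.979, -0.193], [0.293, 0.204, 0.934], [0.954, 0.002, -0.3]]
force: [0.6, -0.7, -2.2]
width: 0.567
grip_force: 64.1
foot [0.53097207 0.00272017 0.02534273]
t 9.57 q [-0.602  0.987  1.512  0.735  1.744 -1.139] p [0.5273 0.0196 0.077 ] w 0.567 F [ 0.6 -0.7 -2.2]
O [[-0.063, 0.979, -0.193], [0.293, 0.204, 0.934], [0.954, 0.002, -0.3]]
shift units [-0.047  -0.0007  0.0116]
turn units [-0.011 -0.02  -0.034]
```

```bash
python3 -m crank '[{"tx":-0.0167,"ty":0,"tz":0.005,"wx":0,"wy":0,"wz":0,"jaw":1},{"tx":-0.0167,"ty":0,"tz":0.005,"wx":0,"wy":0,"wz":0,"jaw":1},{"tx":0,"ty":0,"tz":0,"wx":0,"wy":0,"wz":0,"jaw":1}]'|grep -E "tcp|^force"; python3 -m crank '[{"tx":-0.004,"ty":0,"tz":0.0013,"wx":0,"wy":0,"wz":0,"jaw":1},{"tx":-0.004,"ty":0,"tz":0.0013,"wx":0,"wy":0,"wz":0,"jaw":1},{"tx":0,"ty":0,"tz":0,"wx":0,"wy":0,"wz":0,"jaw":1}]' |grep -E "tcp|^force"
```

```text
tcp_pos: [0.5278, 0.0185, 0.0628]
force: [-0.5, -0.2, -2.7]
tcp_pos: [0.5278, 0.0185, 0.0598]
force: [0.1, 0.3, -3.6]
```

```bash
python3 -m crank '[{"tx":-0.004,"ty":0,"tz":0.0013,"wx":0,"wy":0,"wz":0,"jaw":1},{"tx":0,"ty":0,"tz":0,"wx":0,"wy":0,"wz":0,"jaw":1}]' |grep -E "tcp|^force"
```

```text
tcp_pos: [0.5277, 0.0186, 0.0579]
force: [-0.5, 0.6, -3.6]
```

```bash
python3 -m crank '[{"tx":-0.004,"ty":0,"tz":0.0013,"wx":0,"wy":0,"wz":0,"jaw":1},{"tx":0,"ty":0,"tz":0,"wx":0,"wy":0,"wz":0,"jaw":1},{"tx":0,"ty":0,"tz":0,"wx":0,"wy":0,"wz":0,"jaw":1}]' |grep -E "tcp|^force"
```

```text
tcp_pos: [0.5277, 0.0186, 0.0563]
force: [0.1, 0.1, -2.4]
```

```bash
python3 -m crank '[{"tx":-0.003,"ty":0,"tz":0.001,"wx":0,"wy":0,"wz":0,"jaw":1},{"tx":0,"ty":0,"tz":0,"wx":0,"wy":0,"wz":0,"jaw":1},{"tx":0,"ty":0,"tz":0,"wx":0,"wy":0,"wz":0,"jaw":1}]' |grep -E "tcp|^force"
```

```text
tcp_pos: [0.5278, 0.0187, 0.0561]
force: [-0.2, -1.6, 5.0]
```

```bash
python3 -m crank '[{"tx":0,"ty":0,"tz":0,"wx":0,"wy":0,"wz":0,"jaw":1},{"tx":0,"ty":0,"tz":0,"wx":0,"wy":0,"wz":0,"jaw":1},{"tx":0,"ty":0,"tz":0,"wx":0,"wy":0,"wz":0,"jaw":1}]' 30 |grep -E "tcp|^force|grip"; python3 -m crank '[{"tx":0,"ty":0,"tz":0,"wx":0,"wy":0,"wz":0,"jaw":-0.2},{"tx":0,"ty":0,"tz":0,"wx":0,"wy":0,"wz":0,"jaw":-0.3},{"tx":0,"ty":0,"tz":0,"wx":0,"wy":0,"wz":0,"jaw":-0.5},{"tx":0,"ty":0,"tz":0,"wx":0,"wy":0,"wz":0,"jaw":-0.8},{"tx":0,"ty":0,"tz":0,"wx":0,"wy":0,"wz":0,"jaw":-1}]' |grep -E "tcp|^force|grip"
python3 -m crank '[{"tx":0,"ty":0,"tz":0,"wx":0,"wy":0,"wz":0,"jaw":-1},{"tx":0,"ty":0,"tz":0,"wx":0,"wy":0,"wz":0,"jaw":-1},{"tx":0,"ty":0,"tz":-0.03,"wx":0,"wy":0,"wz":0,"jaw":-1},{"tx":0,"ty":0,"tz":-0.07,"wx":0,"wy":0,"wz":0,"jaw":-1},{"tx":0,"ty":0,"tz":-0.07,"wx":0,"wy":0,"wz":0,"jaw":-1}]'
python3 -m crank '[{"tx":0,"ty":0,"tz":-0.08,"wx":0,"wy":0,"wz":0,"jaw":-1},{"tx":0,"ty":0,"tz":-0.08,"wx":0,"wy":0,"wz":0,"jaw":-1},{"tx":0,"ty":0,"tz":-0.08,"wx":0,"wy":0,"wz":0,"jaw":-1},{"tx":0,"ty":0,"tz":-0.08,"wx":0,"wy":0,"wz":0,"jaw":-1},{"tx":0,"ty":0,"tz":0,"wx":0,"wy":0,"wz":0,"jaw":-1}]' >/dev/null
python3 - <<'E'
from plan import *
go(None)
import cv2,pickle
d={n:r.capture(n) for n in("scene","top")};pickle.dump(d,open("caps2.pkl","wb"))
def crop(n,x,y,w,h):return cv2.resize(cv2.convertScaleAbs(d[n]["color"][y:y+h,x:x+w],alpha=1.4,beta=20),(400,600),interpolation=cv2.INTER_CUBIC)
cv2.imwrite("pics/rel.png",np.hstack([crop("scene",275,150,100,150),crop("top",250,190,100,150)]))
E
```

```text
tcp_pos: [0.5278, 0.0187, 0.0561]
force: [0.4, -2.3, 4.4]
grip_force: 64.6
tcp_pos: [0.5277, 0.0187, 0.0549]
force: [0.1, -1.0, 0.3]
grip_force: 0.0
clock: 11.82
tcp_pos: [0.5405, -0.0454, 0.076]
orientation: [[-0.063, 0.979, -0.194], [0.293, 0.204, 0.934], [0.954, 0.002, -0.299]]
force: [-0.1, -0.2, -0.1]
width: 0.999
grip_force: 0.0
t 12.23 q [-0.768  1.048  1.138  0.657  2.051 -1.028] p [ 0.5672 -0.1712  0.1154] w 1.0 F [-0.7 -0.7  0.6]
O [[-0.068, 0.98, -0.187], [0.299, 0.199, 0.933], [0.952, 0.008, -0.307]]
```

View pics/rel.png

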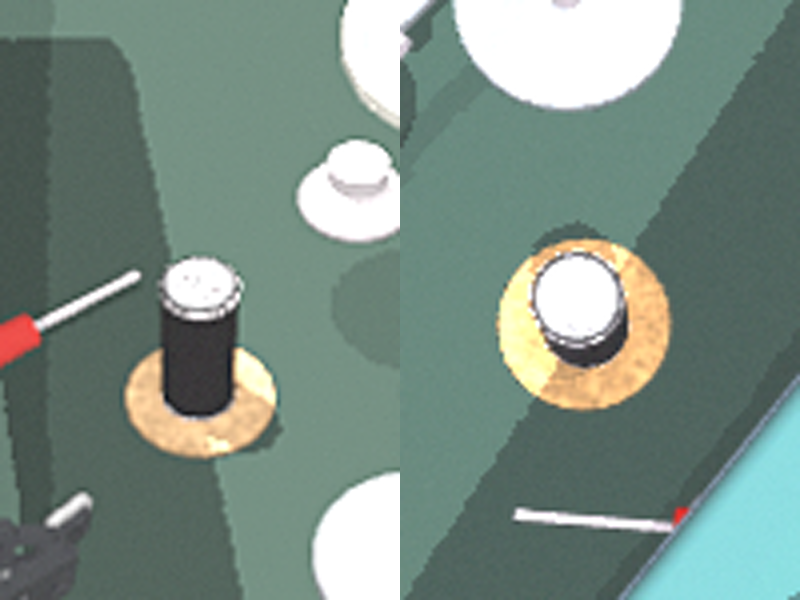

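The can stands well inside the pad: top centre at top-view px (294.8,264.2), scene px (325,221.5). Next is the magnifier: back away upward, point the tool down, then grip the knob.

Run:
```python
from h import *
from plan import *
d=pickle.load(open("caps2.pkl","rb"))
print("can top",tri([(d["top"],(294.75,264.2)),(d["scene"],(325,221.5))]))
go([.46,-.19,.40])
```

```text
can top (array([0.53053039, 0.00096672, 0.10693646]), np.float64(0.6534694639762506))
t 12.33 q [-0.764  1.048  1.147  0.657  2.047 -1.029] p [ 0.5658 -0.1666  0.1141] w 0.997 F [-1.1 -0.1  0.5]
O [[-0.065, 0.98, -0.19], [0.295, 0.201, 0.934], [0.953, 0.005, -0.302]]
shift units [ 0.6812 -0.2673 -0.2206]
```

```bash
python3 -m crank '[{"tx":0.085,"ty":-0.033,"tz":-0.0276,"wx":0,"wy":0,"wz":0,"jaw":-1},{"tx":0.085,"ty":-0.033,"tz":-0.0276,"wx":0,"wy":0,"wz":0,"jaw":-1},{"tx":0.085,"ty":-0.033,"tz":-0.0276,"wx":0,"wy":0,"wz":0,"jaw":-1},{"tx":0.085,"ty":-0.033,"tz":-0.0276,"wx":0,"wy":0,"wz":0,"jaw":-1}]' >/dev/null; python3 -m crank '[{"tx":0.085,"ty":-0.033,"tz":-0.0276,"wx":0,"wy":-1,"wz":0,"jaw":-1},{"tx":0.08,"ty":-0.033,"tz":-0.04,"wx":0,"wy":-1,"wz":0,"jaw":-1},{"tx":0.08,"ty":-0.033,"tz":-0.04,"wx":0,"wy":-1,"wz":0,"jaw":-1},{"tx":0.08,"ty":-0.033,"tz":-0.04,"wx":0,"wy":-1,"wz":0,"jaw":-1},{"tx":0,"ty":0,"tz":0,"wx":0,"wy":-1,"wz":0,"jaw":-1}]' >/dev/null; python3 -m crank '[{"tx":0,"ty":0,"tz":0,"wx":0,"wy":-1,"wz":0,"jaw":-1},{"tx":0,"ty":0,"tz":0,"wx":0,"wy":-1,"wz":0,"jaw":-1},{"tx":0,"ty":0,"tz":0,"wx":0,"wy":-1,"wz":0,"jaw":-1},{"tx":0,"ty":0,"tz":0,"wx":0,"wy":-1,"wz":0,"jaw":-1},{"tx":0,"ty":0,"tz":0,"wx":0,"wy":-1,"wz":0,"jaw":-1}]' >/dev/null; python3 -m crank '[{"tx":0,"ty":0,"tz":0,"wx":0,"wy":-1,"wz":0,"jaw":-1},{"tx":0,"ty":0,"tz":0,"wx":0,"wy":-1,"wz":0,"jaw":-1},{"tx":0,"ty":0,"tz":0,"wx":0,"wy":-1,"wz":0,"jaw":-1},{"tx":0,"ty":0,"tz":0,"wx":0,"wy":-1,"wz":0,"jaw":-1},{"tx":0,"ty":0,"tz":0,"wx":0,"wy":-1,"wz":0,"jaw":-1}]' >/dev/null
python3 - <<'E'
from plan import *
go([.528,.211,.38],grasp_R(.761+np.pi/2,0))
E
```

```text
t 13.92 q [-0.56   0.113  1.437  0.048  1.634 -0.763] p [ 0.4604 -0.1864  0.399 ] w 1.0 F [-0.4  0.3 -1. ]
O [[-0.204, 0.979, -0.01], [0.977, 0.204, 0.062], [0.063, 0.003, -0.998]]
shift units [0.9334 0.3679 0.1075]
turn units [ 0.255 -0.756 -6.941]
```

```bash
python3 -m crank '[{"tx":0,"ty":0,"tz":0,"wx":0,"wy":-0.78,"wz":0,"jaw":-1},{"tx":0.092,"ty":0.037,"tz":0,"wx":0,"wy":0,"wz":0,"jaw":-1},{"tx":0.092,"ty":0.037,"tz":0,"wx":0,"wy":0,"wz":0,"jaw":-1},{"tx":0.092,"ty":0.037,"tz":0,"wx":0,"wy":0,"wz":0,"jaw":-1},{"tx":0.092,"ty":0.037,"tz":0,"wx":0,"wy":0,"wz":0,"jaw":-1}]' >/dev/null; python3 -m crank '[{"tx":0.092,"ty":0.037,"tz":0,"wx":0,"wy":0,"wz":0,"jaw":-1},{"tx":0.092,"ty":0.037,"tz":0,"wx":0,"wy":0,"wz":0,"jaw":-1},{"tx":0.092,"ty":0.037,"tz":0,"wx":0,"wy":0,"wz":0,"jaw":-1},{"tx":0.092,"ty":0.037,"tz":0,"wx":0,"wy":0,"wz":0,"jaw":-1},{"tx":0.092,"ty":0.037,"tz":0,"wx":0,"wy":0,"wz":0,"jaw":-1}]' >/dev/null;python3 -m crank '[{"tx":0.092,"ty":0.037,"tz":0,"wx":0,"wy":0,"wz":0,"jaw":-1},{"tx":0,"ty":0,"tz":0,"wx":0,"wy":0,"wz":-1,"jaw":-1},{"tx":0,"ty":0,"tz":0,"wx":0,"wy":0,"wz":-1,"jaw":-1},{"tx":0,"ty":0,"tz":0,"wx":0,"wy":0,"wz":-1,"jaw":-1},{"tx":0,"ty":0,"tz":0,"wx":0,"wy":0,"wz":-1,"jaw":-1}]' >/dev/null;python3 -m crank '[{"tx":0,"ty":0,"tz":0,"wx":0,"wy":0,"wz":-1,"jaw":-1},{"tx":0,"ty":0,"tz":0,"wx":0,"wy":0,"wz":-1,"jaw":-1},{"tx":0,"ty":0,"tz":0,"wx":0,"wy":0,"wz":-0.95,"jaw":-1},{"tx":0,"ty":0,"tz":0,"wx":0,"wy":0,"wz":0,"jaw":-1}]' >/dev/null
python3 - <<'E'
from plan import *
go([.528,.211,.38],grasp_R(.761+np.pi/2,0))
import cv2,pickle
c=r.capture("wrist");pickle.dump(c,open("w3.pkl","wb"));cv2.imwrite("pics/w3.png",c["color"])
E
```

```text
t 15.5 q [ 0.242  0.205  1.319  0.003  1.616 -0.522] p [0.53   0.2031 0.4   ] w 1.002 F [0.1 0.9 0.7]
O [[-0.692, 0.722, 0.0], [0.722, 0.692, 0.003], [0.002, 0.002, -1.0]]
shift units [0.0175 0.0099 0.0502]
turn units [ 0.031 -0.027  0.039]
```

View pics/w3.png

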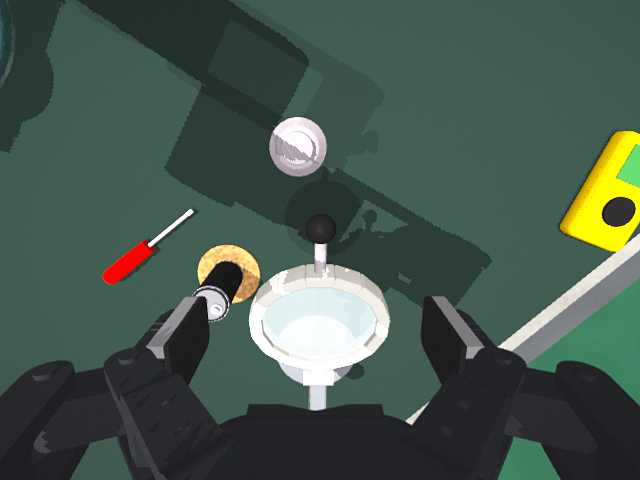

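The knob is at (320.5,229), with the stem straight along the hand's symmetry plane and the bystanders untouched. Triangulating the knob from three views.

Run:
```python
from h import *
from plan import *
d=pickle.load(open("caps0.pkl","rb"));W=pickle.load(open("w3.pkl","rb"))
k,e=tri([(d["top"],(170,257)),(d["scene"],(385,124.3)),(W,(320.5,229))]);print("knob",k,e)
v=k[:2]-[.7295,-.0005];print("r",np.hypot(*v),"swivel",np.arctan2(v[1],-v[0]))
go([k[0],k[1],k[2]-.020],grasp_R(np.arctan2(v[1],v[0]),0))
```

```text
knob [0.52991971 0.21015497 0.29396952] 1.3666570742562385
r 0.29018581032204394 swivel 0.8123875333626984
t 15.55 q [ 0.242  0.205  1.319  0.003  1.616 -0.518] p [0.5302 0.2031 0.4002] w 1.001 F [-0.  -0.1  0.3]
O [[-0.689, 0.725, 0.001], [0.725, 0.689, 0.003], [0.002, 0.003, -1.0]]
shift units [0.0126 0.0108 0.3155]
turn units [ 0.035 -0.024  0.019]
```

```bash
python3 -m crank '[{"tx":0.0126,"ty":0.0108,"tz":0.05,"wx":0,"wy":0,"wz":0,"jaw":-1},{"tx":0,"ty":0,"tz":0.09,"wx":0,"wy":0,"wz":0,"jaw":-1},{"tx":0,"ty":0,"tz":0.09,"wx":0,"wy":0,"wz":0,"jaw":-1},{"tx":0,"ty":0,"tz":0.085,"wx":0,"wy":0,"wz":0,"jaw":-1},{"tx":0,"ty":0,"tz":0,"wx":0,"wy":0,"wz":0,"jaw":-1}]' 60; python3 -m crank '[{"tx":0,"ty":0,"tz":0,"wx":0,"wy":0,"wz":0,"jaw":1},{"tx":0,"ty":0,"tz":0,"wx":0,"wy":0,"wz":0,"jaw":1},{"tx":0,"ty":0,"tz":0,"wx":0,"wy":0,"wz":0,"jaw":1},{"tx":0,"ty":0,"tz":0,"wx":0,"wy":0,"wz":0,"jaw":1},{"tx":0,"ty":0,"tz":0,"wx":0,"wy":0,"wz":0,"jaw":1}]';  python3 -m crank '[{"tx":0,"ty":0,"tz":0,"wx":0,"wy":0,"wz":0,"jaw":1},{"tx":0,"ty":0,"tz":0,"wx":0,"wy":0,"wz":0,"jaw":1},{"tx":0,"ty":0,"tz":0,"wx":0,"wy":0,"wz":0,"jaw":1},{"tx":0,"ty":0,"tz":0,"wx":0,"wy":0,"wz":0,"jaw":1},{"tx":0,"ty":0,"tz":0,"wx":0,"wy":0,"wz":0,"jaw":1}]'
```

```text
clock: 15.97
tcp_pos: [0.5261, 0.2089, 0.2679]
orientation: [[-0.688, 0.726, -0.01], [0.726, 0.688, 0.0], [0.007, -0.007, -1.0]]
force: [-1.1, -0.3, -1.5]
width: 1.003
grip_force: 0.0
clock: 16.38
tcp_pos: [0.5326, 0.2103, 0.2771]
orientation: [[-0.689, 0.725, 0.006], [0.725, 0.689, 0.005], [-0.001, 0.008, -1.0]]
force: [-1.8, -1.2, 1.6]
width: 0.296
grip_force: 1.8
clock: 16.8
tcp_pos: [0.5319, 0.2105, 0.2755]
orientation: [[-0.689, 0.725, 0.004], [0.725, 0.689, 0.005], [0.001, 0.006, -1.0]]
force: [0.6, 2.9, 2.3]
width: 0.221
grip_force: 58.5
```

```bash
python3 -m crank '[{"tx":-0.001,"ty":-0.029,"tz":0,"wx":0,"wy":0,"wz":-0.5,"jaw":1},{"tx":-0.001,"ty":-0.029,"tz":0,"wx":0,"wy":0,"wz":-0.5,"jaw":1},{"tx":-0.001,"ty":-0.029,"tz":0,"wx":0,"wy":0,"wz":-0.5,"jaw":1},{"tx":-0.001,"ty":-0.029,"tz":0,"wx":0,"wy":0,"wz":-0.5,"jaw":1},{"tx":-0.001,"ty":-0.029,"tz":0,"wx":0,"wy":0,"wz":-0.5,"jaw":1}]'
python3 - <<'E'
from plan import *
p=r.get_state()["tcp_pos"];v=p[:2]-[.7295,-.0005];print(np.hypot(*v),np.arctan2(v[1],-v[0]));go(None)
E
```

```text
clock: 17.22
tcp_pos: [0.4931, 0.1663, 0.2748]
orientation: [[-0.821, 0.571, 0.001], [0.571, 0.821, 0.006], [0.002, 0.005, -1.0]]
force: [-2.4, 4.2, 4.1]
width: 0.219
grip_force: 58.6
0.2892853473400054 0.6144170884556277
t 17.22 q [ 0.188  0.203  1.622  0.006  1.315 -0.776] p [0.4931 0.1663 0.2748] w 0.219 F [-2.4  4.2  4.1]
O [[-0.821, 0.571, 0.001], [0.571, 0.821, 0.006], [0.002, 0.005, -1.0]]
```

```bash
python3 -m crank '[{"tx":-0.001,"ty":-0.029,"tz":0,"wx":0,"wy":0,"wz":-0.5,"jaw":1},{"tx":-0.001,"ty":-0.029,"tz":0,"wx":0,"wy":0,"wz":-0.5,"jaw":1},{"tx":-0.001,"ty":-0.029,"tz":0,"wx":0,"wy":0,"wz":-0.5,"jaw":1},{"tx":-0.001,"ty":-0.029,"tz":0,"wx":0,"wy":0,"wz":-0.5,"jaw":1},{"tx":-0.001,"ty":-0.029,"tz":0,"wx":0,"wy":0,"wz":-0.5,"jaw":1}]'|grep -E "^force|width"; python3 -m crank '[{"tx":-0.001,"ty":-0.029,"tz":0,"wx":0,"wy":0,"wz":-0.5,"jaw":1},{"tx":-0.001,"ty":-0.029,"tz":0,"wx":0,"wy":0,"wz":-0.5,"jaw":1},{"tx":-0.001,"ty":-0.029,"tz":0,"wx":0,"wy":0,"wz":-0.5,"jaw":1},{"tx":-0.001,"ty":-0.029,"tz":0,"wx":0,"wy":0,"wz":-0.5,"jaw":1},{"tx":-0.001,"ty":-0.029,"tz":0,"wx":0,"wy":0,"wz":-0.5,"jaw":1}]'|grep -E "^force|width"; python3 -m crank '[{"tx":-0.001,"ty":-0.029,"tz":0,"wx":0,"wy":0,"wz":-0.5,"jaw":1},{"tx":-0.001,"ty":-0.029,"tz":0,"wx":0,"wy":0,"wz":-0.5,"jaw":1},{"tx":-0.001,"ty":-0.029,"tz":0,"wx":0,"wy":0,"wz":-0.5,"jaw":1},{"tx":-0.001,"ty":-0.029,"tz":0,"wx":0,"wy":0,"wz":-0.5,"jaw":1},{"tx":0,"ty":0,"tz":0,"wx":0,"wy":0,"wz":0,"jaw":1}]'|grep -E "^force|width"
python3 - <<'E'
from plan import *
p=r.get_state()["tcp_pos"];v=p[:2]-[.7295,-.0005];print(np.hypot(*v),np.arctan2(v[1],-v[0]));go([.4295,.0015,p[2]-.0635])
E
```

```text
force: [-4.5, 5.0, 5.3]
width: 0.22
force: [-7.3, 4.2, 5.0]
width: 0.221
force: [-10.3, -0.1, 5.5]
width: 0.22
0.2896401847562325 0.0429620271921969
t 18.47 q [-0.132  0.086  1.77   0.003  1.292 -1.655] p [0.4401 0.0119 0.273 ] w 0.22 F [-10.3  -0.1   5.5]
O [[-0.999, 0.049, -0.006], [0.049, 0.999, 0.003], [0.006, 0.003, -1.0]]
shift units [ 0.0243 -0.0279  0.1588]
```

```bash
python3 -m crank '[{"tx":0.0085,"ty":-0.014,"tz":0.025,"wx":0,"wy":0,"wz":-0.2,"jaw":1},{"tx":0.0071,"ty":-0.014,"tz":0.026,"wx":0,"wy":0,"wz":-0.2,"jaw":1},{"tx":0.0055,"ty":0,"tz":0.026,"wx":0,"wy":0,"wz":0,"jaw":1}]'|grep -E "^force|width"; python3 -m crank '[{"tx":0.0039,"ty":0,"tz":0.0263,"wx":0,"wy":0,"wz":0,"jaw":1},{"tx":0.0024,"ty":0,"tz":0.0268,"wx":0,"wy":0,"wz":0,"jaw":1},{"tx":0.0008,"ty":0,"tz":0.0265,"wx":0,"wy":0,"wz":0,"jaw":1},{"tx":0,"ty":0,"tz":0,"wx":0,"wy":0,"wz":0,"jaw":1}]'|grep -E "^force|width"
python3 - <<'E'
from plan import *
p=r.get_state()["tcp_pos"];v=p[:2]-[.7295,-.0005];print(np.hypot(*v),np.arctan2(v[1],-v[0]));go([.4295,.0015,.2095])
import cv2,pickle
d={n:r.capture(n) for n in("scene","top")};pickle.dump(d,open("caps3.pkl","wb"))
def crop(n,x,y,w,h):return cv2.resize(d[n]["color"][y:y+h,x:x+w],(400,400),interpolation=cv2.INTER_CUBIC)
cv2.imwrite("pics/lens.png",np.hstack([crop("scene",270,130,160,160),crop("top",220,140,160,160)]))
E
```

```text
force: [-0.8, -1.3, 3.0]
width: 0.216
force: [-1.1, -2.1, -2.7]
width: 0.219
0.29793200573675727 0.008494951773170162
t 19.05 q [-0.158  0.138  1.882  0.003  1.122 -1.712] p [0.4316 0.002  0.2098] w 0.219 F [-1.1 -2.1 -2.7]
O [[-1.0, 0.018, -0.0], [0.018, 1.0, 0.003], [0.0, 0.003, -1.0]]
shift units [ 0.0052 -0.0014  0.0006]
```

View pics/lens.png

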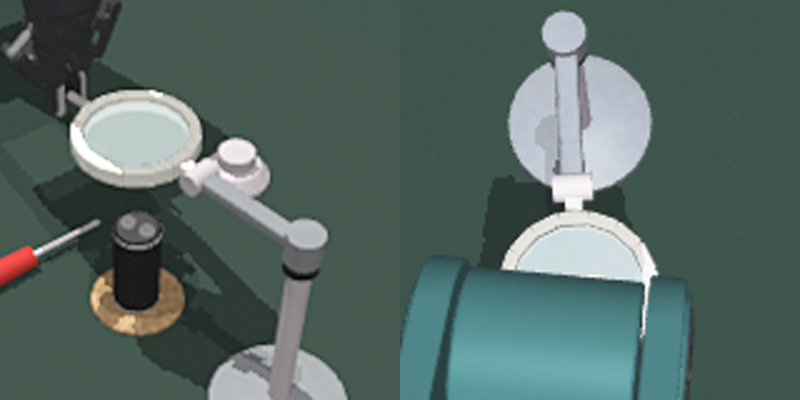

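```bash
python3 -m crank '[{"tx":0,"ty":0,"tz":0,"wx":0,"wy":0,"wz":0,"jaw":-0.7},{"tx":0,"ty":0,"tz":0,"wx":0,"wy":0,"wz":0,"jaw":-1},{"tx":0,"ty":0,"tz":0,"wx":0,"wy":0,"wz":0,"jaw":-1},{"tx":0,"ty":0,"tz":0,"wx":0,"wy":0,"wz":0,"jaw":-1},{"tx":0,"ty":0,"tz":0,"wx":0,"wy":0,"wz":0,"jaw":-1}]'|grep -E "^force|width"; python3 -m crank '[{"tx":0,"ty":0,"tz":-0.05,"wx":0,"wy":0,"wz":0,"jaw":-1},{"tx":0,"ty":0,"tz":-0.08,"wx":0,"wy":0,"wz":0,"jaw":-1},{"tx":0,"ty":0,"tz":-0.08,"wx":0,"wy":0,"wz":0,"jaw":-1},{"tx":0,"ty":0,"tz":-0.08,"wx":0,"wy":0,"wz":0,"jaw":-1},{"tx":0,"ty":0,"tz":-0.08,"wx":0,"wy":0,"wz":0,"jaw":-1}]'|grep -E "^force|width"; python3 -m crank '[{"tx":0,"ty":-0.08,"tz":0,"wx":0,"wy":0,"wz":0,"jaw":-1},{"tx":0,"ty":-0.09,"tz":0,"wx":0,"wy":0,"wz":0,"jaw":-1},{"tx":0,"ty":-0.09,"tz":0,"wx":0,"wy":0,"wz":0,"jaw":-1},{"tx":0,"ty":-0.09,"tz":0,"wx":0,"wy":0,"wz":0,"jaw":-1},{"tx":0,"ty":-0.09,"tz":0,"wx":0,"wy":0,"wz":0,"jaw":-1}]'|grep -E "^force|width"; python3 -m crank '[{"tx":0,"ty":-0.09,"tz":0,"wx":0,"wy":0,"wz":0,"jaw":-1},{"tx":0,"ty":-0.09,"tz":0,"wx":0,"wy":0,"wz":0,"jaw":-1},{"tx":0,"ty":-0.09,"tz":0,"wx":0,"wy":0,"wz":0,"jaw":-1},{"tx":0,"ty":0,"tz":0,"wx":0,"wy":0,"wz":0,"jaw":-1},{"tx":0,"ty":0,"tz":0,"wx":0,"wy":0,"wz":0,"jaw":-1}]'
python3 - <<'E'
from plan import *
import cv2,pickle
d={n:r.capture(n) for n in("scene","top")};pickle.dump(d,open("caps4.pkl","wb"))
def crop(n,x,y,w,h):return cv2.resize(d[n]["color"][y:y+h,x:x+w],(400,600),interpolation=cv2.INTER_CUBIC)
cv2.imwrite("pics/fin.png",np.hstack([crop("scene",280,130,100,150),crop("top",245,190,100,150)]))
E
```

```text
force: [-0.2, 0.1, -0.1]
width: 0.912
force: [0.8, -0.4, -0.2]
width: 1.0
force: [0.2, 0.3, -0.1]
width: 0.998
clock: 20.82
tcp_pos: [0.4272, -0.2836, 0.358]
orientation: [[-1.0, 0.022, 0.003], [0.022, 1.0, 0.004], [-0.003, 0.004, -1.0]]
force: [-0.5, 0.7, 0.2]
width: 1.0
grip_force: 0.0
```

View pics/fin.png

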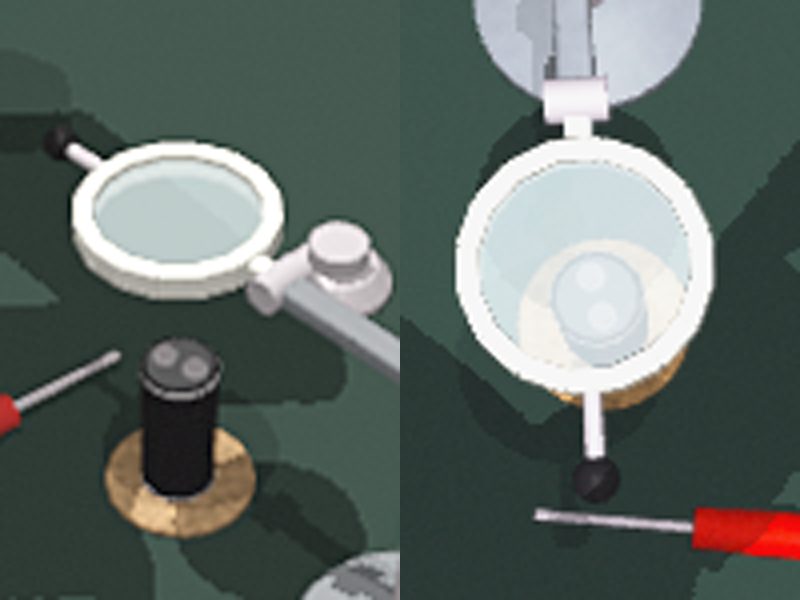

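Run:
```python
from h import *
d=pickle.load(open("caps4.pkl","rb"));S,T=d["scene"],d["top"]
k=tri([(T,(294,310)),(S,(295.25,165.5))]);l=tri([(T,(291.25,255.75)),(S,(324.75,183))])
print("knob",k,"tilt",np.arcsin((k[0][2]-.23)/.18));print("lens",l)
v=k[0][:2]-[.7295,-.0005];u=v/np.hypot(*v);L=np.array([.7295,-.0005])+.2*u;print("lens from knob",L,"can top .5305,.001; dist",np.hypot(*(L-[.5305,.001])))
```

```text
knob (array([0.42624096, 0.00245534, 0.22590361]), np.float64(0.5290419252656875)) tilt -0.022759708156886972
lens (array([0.52723043, 0.00183433, 0.23117901]), np.float64(0.6847779717352864))
lens from knob [0.5295095  0.00144896] can top .5305,.001; dist 0.0010875044880404015
```

The head is level to about 0.02 rad and the lens is within about 3 mm of the can's top centre. The hand is well clear of everything, so I'm handing in.

```bash
python3 -c "
from cell import r
print(r.hand_in())"
```

```text
the job is handed in; nothing more can be done
None
```

I handed the job in: the capacitor stands upright on the cork pad, terminals up, with the magnifier level (about 0.02 rad) and its lens within about 3 mm of the terminals' centre. The jar, loudspeaker and screwdriver were left alone; the hand-in returned no verdict.

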